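# Wind the hand centrifuge two turns with its square-socket crank

### The job

Take the loose crank with the orange knob and the square hub, push it fully home on the upright square brass shaft of the hand centrifuge, and wind it clockwise (seen from above) through at least two full turns so that the rotor with the tubes goes round. Leave the crank sitting on the shaft, let go of it, and do not disturb the other crank with the black knob and round hub.

Things in the scene. Friction and masses are not known exactly. Their poses are not given: they have to be found in the camera images.
- crank: Crank to use, 175 g, standing on its square 38 mm hub, 36 high. Socket 21x21 mm, 30 deep, open below, sides along x, y. Flat arm (16 wide, top at z 36 mm) runs along +x to an orange upright round knob: 26 mm across, axis at x 65, z 37 to 85; grip it from above near z 65. It spins on its pin, stiffly enough to keep the crank's direction when carried. Origin: centre of hub's underside, z up.
- drive_seat (a point): On the axis of the centrifuge's upright square brass shaft, at its foot, where the hub rests when home (steel collar, 108 mm over the bench). Shaft 18x18 mm, sides along this point's x, y, which turn with it; straight for 18 mm up, then tapering to 6x6 at 29. Crank fits at any quarter turn, about 10 degrees of play. White drive box and rotor bowl all lie below this point, clear of arm and knob.
- drive (a joint): Angle of the square shaft in rad, growing clockwise seen from above; starts within 0.35 of 0, no stops. Friction about 0.1 N m: stays where it is left. Drives the rotor, which turns twice as fast. Lags behind the crank by the play, up to 0.4 rad.
- black_crank: The wrong crank, to be left alone: same arm and size, but a black knob that does not spin and a round dark hub 38 mm across. Origin: centre of the hub's underside; knob 65 mm along +x; z up.

How it is judged (in metres and radians):
On the way, in this order (a step that is already met when the one before it is completed fails the run):
1. the orange-knob crank sits fully home on the square shaft, before the shaft has been wound (horizontal distance between crank and drive_seat below 0.006 m and z of crank in the frame of drive_seat below 0.006 m and angle between crank's own z axis and vertical below 0.15 rad and value of joint drive below 1.8 rad), for 0.2 s.
2. the shaft has been wound one turn clockwise with the crank on it (value of joint drive above 6 rad and horizontal distance between crank and drive_seat below 0.008 m and z of crank in the frame of drive_seat below 0.012 m).
At the end, for the whole second after the job is handed in: The shaft has turned clockwise to at least 11.6 rad (two turns less the play and the varying start), and stands still; the orange-knob crank sits home on it (hub within 6 mm of the axis and 6 mm of the collar, tilted less than 0.15 rad), released and at rest (value of joint drive above 11.6 rad and velocity of joint drive below 0.3 rad/s and horizontal distance between crank and drive_seat below 0.006 m and z of crank in the frame of drive_seat below 0.006 m and angle between crank's own z axis and vertical below 0.15 rad and linear speed of crank below 0.03 m/s); the robot touches nothing.
It fails at once if the black-knob crank is moved by more than 30 mm or tipped (distance of black_crank from where it was at the start of the episode above 0.03 m or angle between black_crank's own z axis and vertical above 0.4 rad).
It also fails if it takes over 72 s, if anything falls off the work surface, if the arm or the gripper's body presses on something with over 40 N, if the wrist force passes 120 N, or if a joint passes its speed limit or range.

### The arm

A 7-joint arm with a two-finger parallel gripper is mounted at the origin on the work surface. World frame = base frame: x ahead of the robot, y to its left, z up, the work surface at z = 0. Lengths are in mm, angles in rad, forces in N, time in s.
With the tool pointing down it reaches from about 400 to 875 mm from the base axis. Payload 4.4 kg.
Tool frame: the origin (TCP) lies at the very end of the fingers, on their centre line; the grasp point (between the pads) lies 19 mm behind it; z points along the fingers, y is the line along which they close (so a half turn about z gives the same grasp; the last joint's range is limited). The gripper opens to 85 mm and grips with 20 to 120 N. Pads are 22 mm wide; open, the fingers measure 114 mm over their backs; the gripper's body (76 mm by 85 mm) begins 54 mm behind the grasp point. The pads swing forward as they close: fully open they stand 13 mm farther back than shut.
Start: joints at [-1.248, 0.628, 0.038, 1.517, -0.027, 0.996, -0.02], TCP at [246.379, 601.511, 231.313] pointing down, gripper open.
Joint ranges: [-3.06, 3.06], [-0.37, 2.12], [-1.25, 1.32], [0.18, 2.47], [-1.1, 4.24], [0.23, 1.98], [-2.94, 2.94]. Speed limits (rad/s): [2.57, 2.57, 3.14, 3.14, 3.14, 3.14, 3.14].

### API

Orientations are given as [roll, pitch, yaw] about the fixed x, y, z axes, in that order (R = Rz(yaw) Ry(pitch) Rx(roll)).
In Python, from cell import ctrl gives the robot as it stands.
- The arm moves only by the tool jog_arm, never from a script. Its argument "plan" is a list of rows, each an object of numbers: "tx", "ty", "tz": the shift along the tool's x, y, z as a fraction of full scale; "wx", "wy", "wz": the turn, a rotation vector about the tool's x, y, z as a fraction of full scale; "claw": the closure, from 0 (fully open) to 1 (shut). In form: [{"tx": .., "ty": .., "tz": .., "wx": .., "wy": .., "wz": .., "claw": ..}, ...]. A call has 1 to 12 rows; each row is the pose to reach, as a shift and turn from the pose commanded when the call began, along the tool's axes at that moment; what a row does not reach only later rows make up. Full scale, the value 1, is 300 mm for a shift and 90 degrees for a turn. A row lasts 1/10 s, in which the tool goes at most 50 mm and 8.59 degrees, less where a joint would pass 70% of its speed; a pose out of reach is approached as far as the arm can. A call with a number of a shift or a turn outside -1 to 1 is refused whole. A call with a gripper value outside its range is refused whole. The fingers move at their own pace and stop on an object; the grip force is fixed at half the most. Time passes only in rows, so rows that repeat a pose let the fingers close. It gives the time, the measured TCP pose, the force, the opening and the grip force at its end, in the units of the state.
- ctrl.read_state(): the state, without advancing time (a new reading comes with each control period).
- ctrl.get_image(name): name is "side" or "top" or "wrist"; returns a dict with "img" (420x560x3 uint8, red, green, blue), "depth" (420x560 float32, mm along the optical axis (not along the pixel's ray), 0 where there is no reading), "fx", "fy", "cx", "cy" (pixels), "distortion" ([k1, k2, p1, p2, k3] as OpenCV has them; the pictures are not rectified), "position" and "orientation" of the camera in the world; the wrist camera has in their place "hand_eye" (4x4, takes a point from camera to tool coordinates, whose origin is the TCP and whose axes are the flange's). Camera axes: x right, y down, z forward; pixel columns grow to the right and rows downward; lengths in mm; the calibration is good to about 2 mm. A picture is of the moment at which its call begins: read the wrist's pose just before it.
- ctrl.finish_job(): hands the job in; it is judged then, once.
Trained networks look in a picture, given as the dict that the camera call returned (one of the last four; its "shot" number tells which), for a name from the list of things; names that differ only in an ending like _2 or _b are one class to them, and where a whole thing is asked for, a point or a joint stands for the part that bears it (a point fixed in the world has none). Each returns a list of dicts, best first, with "score" (0 to 1); they miss things now and then, are a little off and sometimes report something else, mostly with a low value. They report only what shows in the picture. A call takes as long as a camera call.
- ctrl.trace(picture, thing): "pixels" (420x560 bool, what is visible of it) and "extent" ([centre column, centre row, width, height] in pixels, round what is visible of it).
The state is a dict: "clock": time; "qpos": joint angles; "qd": joint speeds; "tau": joint torques, N m; "eef_pos": TCP position; "tool_rot": TCP orientation; "force": force on the tool from outside, world axes, zero at the start; "torque": the same for the moment, N m; "width": finger opening in mm; "gripper_force": force on a finger pad.
Only numpy, scipy, OpenCV 4.12 (cv2) and the standard library are available. Lean on these libraries where they do the work, as an engineer would, in place of code of your own. Each camera call takes 0.05 s, during which the arm holds its last target. There are 200 camera calls.

## Working session

There is one attempt and no reset: what is moved stays moved. The work goes in short steps, Python scripts to look and compute and a tool call to move; the robot and the scene stay as the last step left them, time stands still between calls to the robot, and variables do not carry over. Pictures are saved under pics/ and viewed, at most 10 in all, crops included, and the job is handed in when it is done.

Besides the shell and the picture viewer there is one more tool, called after "Emit:" as name(argument=value, ...) on one line, values as JSON. jog_arm: Moves the arm, as the interface text tells. Shift numbers are shares of 300 mm and turn numbers shares of 90 degrees, none past 1 either way. Its arguments: {"type":"object","properties":{"plan":{"type":"array"}},"required":["plan"]}

```bash
mkdir -p pics; ls
cat > h.py <<'E'
import numpy as np, cv2
from scipy.spatial.transform import Rotation as R
from cell import ctrl
def pose():
    s=ctrl.read_state(); return np.array(s["eef_pos"]),R.from_euler('xyz',s["tool_rot"]),s
def cam(name):
    p,r,s=pose(); d=ctrl.get_image(name)
    if name=="wrist":
        H=np.array(d["hand_eye"]); Rm=r.as_matrix()
        d["T"]=(Rm@H[:3,:3], Rm@H[:3,3]+p)
    else:
        o=np.array(d["orientation"]); Rm=o if o.shape==(3,3) else R.from_euler('xyz',o).as_matrix()
        d["T"]=(Rm,np.array(d["position"]))
    return d
def cloud(d,mask):
    v,u=np.nonzero(mask&(d["depth"]>0)); z=d["depth"][v,u]
    K=np.array([[d["fx"],0,d["cx"]],[0,d["fy"],d["cy"]],[0,0,1.]])
    n=cv2.undistortPoints(np.stack([u,v],1).astype(float).reshape(-1,1,2),K,np.array(d["distortion"])).reshape(-1,2)
    P=np.c_[n*z[:,None],z]; return P@d["T"][0].T+d["T"][1], np.c_[u,v]
def save(d,n): cv2.imwrite(f"pics/{n}.png",d["img"][:,:,::-1])
E
cat > a.py <<'E'
from h import *
ims=[]
for n in("top","side"):
    d=cam(n); save(d,n+"1"); ims.append(d["img"])
    for t in("crank","black_crank","drive_seat"):
        for q in ctrl.trace(d,t)[:2]:
            P,_=cloud(d,q["pixels"])
            print(n,t,round(q["score"],2),np.round(q["extent"]),q["pixels"].sum(), np.round(np.percentile(P,[2,50,98],axis=0)).tolist() if len(P) else 0)
    P,_=cloud(d,np.ones((420,560),bool))
    print(d["position"],d["orientation"])
    np.savez(n+"1.npz",**{k:v for k,v in d.items() if k not in("T",)})
print(ctrl.read_state())
cv2.imwrite("pics/both1.png",cv2.resize(np.hstack(ims)[:,:,::-1],(800,300)))
E
python3 a.py
```

```text
pics
top crank 0.88 [424. 238.  28.  51.] 1029 [[428.0, -401.0, 4.0], [461.0, -378.0, 36.0], [519.0, -363.0, 86.0]]
top black_crank 0.72 [318. 193.  26.  56.] 807 [[504.0, -200.0, -0.0], [542.0, -184.0, 36.0], [593.0, -163.0, 86.0]]
top drive_seat 0.93 [143. 174.  28.  31.] 547 [[556.0, 97.0, 103.0], [574.0, 113.0, 109.0], [595.0, 137.0, 137.0]]
[ 435.38577319 -110.99123193  842.04407586] [-3.03903387e+00  1.22087059e-03 -1.55393398e+00]
side crank 0.7 [312. 174.  42.  39.] 652 [[427.0, -455.0, -3.0], [470.0, -373.0, 33.0], [521.0, -363.0, 83.0]]
side black_crank 0.67 [265. 220.  46.  44.] 791 [[502.0, -220.0, -2.0], [546.0, -180.0, 34.0], [593.0, -161.0, 84.0]]
side drive_seat 0.84 [204. 292.  22.  30.] 595 [[554.0, 104.0, 102.0], [570.0, 125.0, 108.0], [592.0, 138.0, 135.0]]
[369.70425234 561.5679708  572.79237937] [-2.17179034  0.01240115 -2.95357113]
{'clock': 0.4, 'qpos': array([-1.24782244,  0.62857436,  0.03852029,  1.51753665, -0.02702692,
        0.99631344, -0.01996782]), 'qd': array([ 0.00115638, -0.000824  , -0.0022789 , -0.00141714,  0.00044317,
        0.00062203, -0.00059761]), 'tau': array([-1.50949225e-03, -5.62667692e+01,  1.22400083e+00, -1.93477643e+01,
        1.09563340e-02,  4.25874023e-03,  4.67403413e-05]), 'eef_pos': array([246.33597317, 601.42141863, 231.15689495]), 'tool_rot': array([-3.14127923e+00, -3.07587565e-05,  2.75279179e+00]), 'force': array([ 0.93957204, -0.20388081, -1.61863636]), 'torque': array([-0.00542879, -0.00376285, -0.01920225]), 'gripper_force': 0.0, 'width': 85.40032756333741}
```

View pics/both1.png

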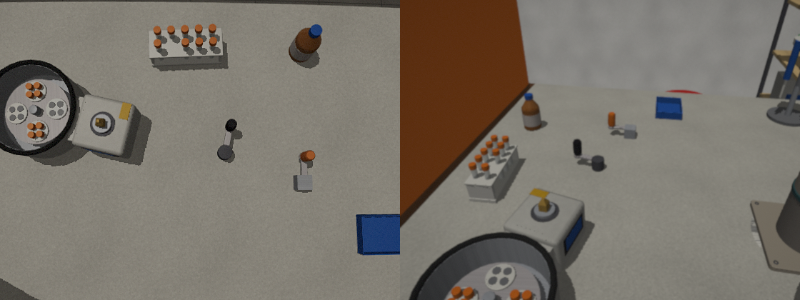

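```bash
cat > b.py <<'E'
from h import *
for n in("top","side"):
    d=dict(np.load(n+"1.npz")); d["T"]=(R.from_euler('xyz',d["orientation"]).as_matrix(),d["position"])
    P,uv=cloud(d,np.ones((420,560),bool)); c=d["img"][uv[:,1],uv[:,0]].astype(int)
    near=(abs(P[:,0]-475)<80)&(abs(P[:,1]+380)<60)
    k=P[near&(P[:,2]>70)]; 
    print(n,"knob",np.round([k.min(0),np.median(k,0),k.max(0)],1).tolist(),len(k))
    a=P[near&(P[:,2]>28)&(P[:,2]<42)]; print("plate",np.round([np.percentile(a,1,axis=0),np.median(a,0),np.percentile(a,99,axis=0)],1).tolist())
    m=P[near&(P[:,2]>28)&(P[:,2]<42)]
    (c0,wh,an)=cv2.minAreaRect(m[:,:2].astype(np.float32)); print(c0,wh,an)
    s=P[(abs(P[:,0]-575)<30)&(abs(P[:,1]-118)<30)&(P[:,2]>122)]
    print("shaft",np.round([s.min(0),np.median(s,0),s.max(0)],1).tolist(),len(s))
E
python3 b.py
```

```text
top knob [[498.8, -392.8, 70.6], [510.4, -379.1, 84.1], [523.1, -368.2, 88.7]] 196
plate [[427.8, -402.4, 29.3], [453.3, -381.0, 35.9], [511.9, -363.7, 39.1]]
(474.23345947265625, -381.41009521484375) (94.41332244873047, 39.76689529418945) 3.4366562366485596
shaft [[567.1, 107.0, 122.5], [574.5, 113.5, 130.5], [586.0, 126.2, 139.3]] 128
side knob [[496.0, -391.3, 70.0], [507.5, -375.2, 79.1], [521.6, -366.8, 84.7]] 85
plate [[424.8, -402.6, 28.1], [457.5, -376.7, 33.6], [517.5, -362.1, 41.6]]
(472.1915588378906, -384.9591064453125) (42.32828140258789, 97.23429107666016) 86.98810577392578
shaft [[565.1, 109.7, 122.0], [571.8, 121.8, 128.5], [584.4, 127.4, 136.6]] 143
```

The scene shows the orange crank near (447,-383) with its knob toward +x. The shaft is near (575,117) and the black crank is between them. I'll move toward the shaft and look at it with the wrist camera on the way.

Emit:
jog_arm(plan=[{"tx": -0.76, "ty": -0.57, "tz": -0.1, "wz": 0.75, "claw": 0}, {"tx": -0.76, "ty": -0.57, "tz": -0.1, "wz": 0.75, "claw": 0}, {"tx": -0.76, "ty": -0.57, "tz": -0.1, "wz": 0.75, "claw": 0}, {"tx": -0.76, "ty": -0.57, "tz": -0.1, "wz": 0.75, "claw": 0}, {"tx": -0.76, "ty": -0.57, "tz": -0.1, "wz": 0.75, "claw": 0}, {"tx": -0.76, "ty": -0.57, "tz": -0.1, "wz": 0.75, "claw": 0}, {"tx": -0.76, "ty": -0.57, "tz": -0.1, "wz": 0.75, "claw": 0}, {"tx": -0.76, "ty": -0.57, "tz": -0.1, "wz": 0.75, "claw": 0}, {"tx": -0.76, "ty": -0.57, "tz": -0.1, "wz": 0.75, "claw": 0}])

```text
invalid input at $.plan[0]: expected keys tx, ty, tz, wx, wy, wz, claw
```

```bash
python3 -c "
from h import *
d=cam('wrist');print(np.round(d['hand_eye'],2),d['fx']);p,r,s=pose();print(p,r.as_euler('xyz'),s['qpos'])"
```

```text
[[   0.     -0.95   -0.32   82.26]
 [   1.      0.     -0.     -1.21]
 [   0.     -0.32    0.95 -142.08]
 [   0.      0.      0.      1.  ]] 337.636996372881
[246.36060034 601.45457147 231.23126254] [-3.14144591e+00 -2.75729213e-05  2.75279483e+00] [-1.2477961   0.62847388  0.03849618  1.51750658 -0.02699628  0.99627664
 -0.01997529]
```

Emit:
jog_arm(plan=[{"tx": -0.76, "ty": -0.57, "tz": -0.1, "wx": 0, "wy": 0, "wz": 0.75, "claw": 0}, {"tx": -0.76, "ty": -0.57, "tz": -0.1, "wx": 0, "wy": 0, "wz": 0.75, "claw": 0}, {"tx": -0.76, "ty": -0.57, "tz": -0.1, "wx": 0, "wy": 0, "wz": 0.75, "claw": 0}, {"tx": -0.76, "ty": -0.57, "tz": -0.1, "wx": 0, "wy": 0, "wz": 0.75, "claw": 0}, {"tx": -0.76, "ty": -0.57, "tz": -0.1, "wx": 0, "wy": 0, "wz": 0.75, "claw": 0}, {"tx": -0.76, "ty": -0.57, "tz": -0.1, "wx": 0, "wy": 0, "wz": 0.75, "claw": 0}, {"tx": -0.76, "ty": -0.57, "tz": -0.1, "wx": 0, "wy": 0, "wz": 0.75, "claw": 0}, {"tx": -0.76, "ty": -0.57, "tz": -0.1, "wx": 0, "wy": 0, "wz": 0.75, "claw": 0}, {"tx": -0.76, "ty": -0.57, "tz": -0.1, "wx": 0, "wy": 0, "wz": 0.75, "claw": 0}])

```text
clock: 1.35
eef_pos: [392.7, 356.7, 261.5]
tool_rot: [3.141, -0.0, 1.574]
force: [-0.9, 0.0, -0.4]
width: 85.4
gripper_force: 0.0
```

Emit:
jog_arm(plan=[{"tx": -0.8, "ty": 0.56, "tz": 0.05, "wx": 0, "wy": 0, "wz": 0, "claw": 0}, {"tx": -0.8, "ty": 0.56, "tz": 0.05, "wx": 0, "wy": 0, "wz": 0, "claw": 0}, {"tx": -0.8, "ty": 0.56, "tz": 0.05, "wx": 0, "wy": 0, "wz": 0, "claw": 0}, {"tx": -0.8, "ty": 0.56, "tz": 0.05, "wx": 0, "wy": 0, "wz": 0, "claw": 0}, {"tx": -0.8, "ty": 0.56, "tz": 0.05, "wx": 0, "wy": 0, "wz": 0, "claw": 0}, {"tx": -0.8, "ty": 0.56, "tz": 0.05, "wx": 0, "wy": 0, "wz": 0, "claw": 0}, {"tx": -0.8, "ty": 0.56, "tz": 0.05, "wx": 0, "wy": 0, "wz": 0, "claw": 0}, {"tx": -0.8, "ty": 0.56, "tz": 0.05, "wx": 0, "wy": 0, "wz": 0, "claw": 0}])

```text
clock: 2.15
eef_pos: [561.7, 116.6, 246.0]
tool_rot: [-3.141, -0.0, 1.575]
force: [-0.7, 1.4, 0.3]
width: 85.4
gripper_force: 0.0
```

```bash
cat > c.py <<'E'
from h import *
d=cam("wrist"); P,uv=cloud(d,np.ones((420,560),bool)); np.savez("w1.npz",P=P,uv=uv,img=d["img"])
near=np.hypot(P[:,0]-575,P[:,1]-117)<35
for lo,hi in((104,112),(113,125),(118,128),(130,140)):
    a=P[near&(P[:,2]>lo)&(P[:,2]<hi)]
    if len(a)<5: print(lo,len(a)); continue
    print(lo,len(a),np.round(np.r_[a.min(0),np.median(a,0),a.max(0)],1),cv2.minAreaRect(a[:,:2].astype(np.float32)),cv2.minEnclosingCircle(a[:,:2].astype(np.float32)))
u0,v0=np.median(uv[near],0).astype(int); print(u0,v0)
c=d["img"][max(0,v0-75):v0+75,max(0,u0-100):u0+100,::-1]
cv2.imwrite("pics/w1.png",cv2.resize(c,None,fx=4,fy=4))
E
python3 c.py
```

```text
104 1397 [553.1  93.6 104.1 573.5 119.9 107.4 595.8 137.5 111.8] ((574.4476318359375, 115.59709167480469), (42.68006896972656, 43.88056945800781), 0.20767515897750854) ((574.3890991210938, 115.66941833496094), 22.18524932861328)
113 97 [565.  108.3 113.1 573.  124.5 120.  583.6 125.1 124.9] ((574.3958740234375, 116.47517395019531), (16.899490356445312, 18.12425422668457), 88.00691986083984) ((574.250732421875, 116.48020935058594), 12.28464126586914)
118 190 [565.  106.7 118.1 573.  123.5 125.9 583.6 125.  128. ] ((574.3826904296875, 115.74678802490234), (18.50978660583496, 18.011991500854492), 87.50245666503906) ((574.2432250976562, 116.25758361816406), 12.43875789642334)
130 251 [568.  109.3 130.  574.2 117.2 133.7 581.  123.  137.9] ((574.4974365234375, 116.18846130371094), (12.87771224975586, 13.810274124145508), 0.7612036466598511) ((574.493408203125, 116.16038513183594), 8.504552841186523)
332 372
```

View pics/w1.png

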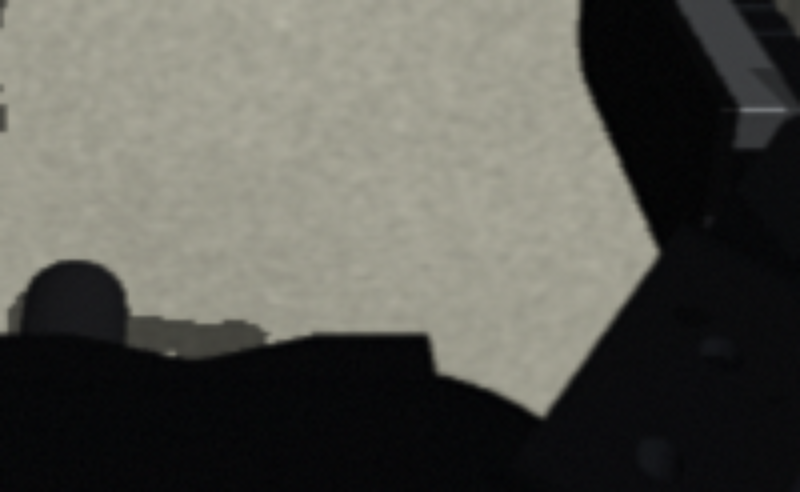

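The crop centre was pulled onto the gripper body, which is the dark shape at the bottom. The cloud values for the shaft look good, so I'll re-crop on the shaft itself.

Run:
```python
import numpy as np,cv2
z=np.load("w1.npz");P,uv,img=z["P"],z["uv"],z["img"]
n=(np.hypot(P[:,0]-574,P[:,1]-116)<20)&(P[:,2]>100)&(P[:,2]<142)
u,v=np.median(uv[n],0).astype(int);print(u,v)
for (lo,hi) in ((122,125),(126,129),(129,132),(132,135)):
    a=P[n&(P[:,2]>lo)&(P[:,2]<hi)]; print(lo,len(a),cv2.minAreaRect(a[:,:2].astype(np.float32)))
cv2.imwrite("pics/w2.png",cv2.resize(img[max(0,v-40):v+40,max(0,u-50):u+50,::-1],None,fx=7,fy=7))
```

```text
296 194
122 33 ((574.3723754882812, 116.49563598632812), (16.731937408447266, 18.26728630065918), 88.65902709960938)
126 134 ((574.4780883789062, 115.87355041503906), (17.722209930419922, 17.914766311645508), 86.59436798095703)
129 113 ((574.3229370117188, 115.85774993896484), (14.962388038635254, 14.371971130371094), 86.9808349609375)
132 99 ((574.3302612304688, 115.87026977539062), (11.614712715148926, 11.195670127868652), 89.91618347167969)
```

View pics/w2.png

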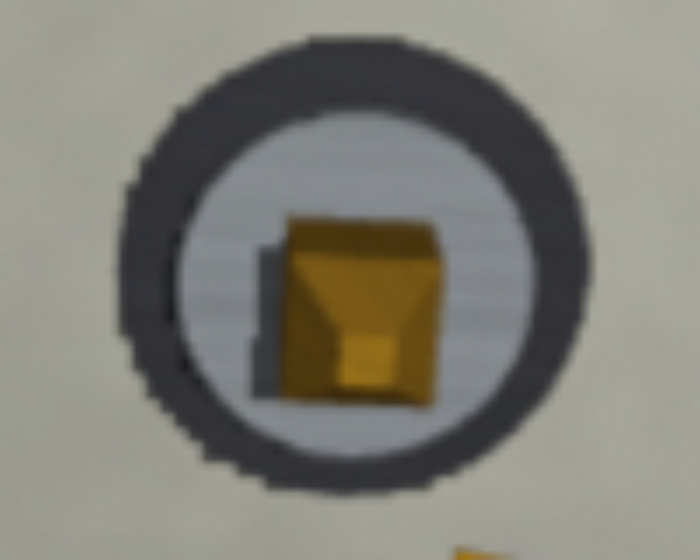

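The shaft is a clean square centred near (574.4,116), with its sides within about 3° of the world axes. Next I go to the crank.

Emit:
jog_arm(plan=[{"tx": -0.83, "ty": -0.14, "tz": 0, "wx": 0, "wy": 0, "wz": 0, "claw": 0}, {"tx": -0.83, "ty": -0.14, "tz": 0, "wx": 0, "wy": 0, "wz": 0, "claw": 0}, {"tx": -0.83, "ty": -0.14, "tz": 0, "wx": 0, "wy": 0, "wz": 0, "claw": 0}, {"tx": -0.83, "ty": -0.14, "tz": 0, "wx": 0, "wy": 0, "wz": 0, "claw": 0}, {"tx": -0.83, "ty": -0.14, "tz": 0, "wx": 0, "wy": 0, "wz": 0, "claw": 0}, {"tx": -0.83, "ty": -0.14, "tz": 0, "wx": 0, "wy": 0, "wz": 0, "claw": 0}])

```text
clock: 2.8
eef_pos: [518.5, -138.1, 247.1]
tool_rot: [3.141, 0.004, 1.568]
force: [-0.0, 0.0, -0.1]
width: 85.2
gripper_force: 0.0
```

Emit:
jog_arm(plan=[{"tx": -0.83, "ty": -0.14, "tz": 0.18, "wx": 0, "wy": 0, "wz": 0, "claw": 0}, {"tx": -0.83, "ty": -0.14, "tz": 0.18, "wx": 0, "wy": 0, "wz": 0, "claw": 0}, {"tx": -0.83, "ty": -0.14, "tz": 0.18, "wx": 0, "wy": 0, "wz": 0, "claw": 0}, {"tx": -0.83, "ty": -0.14, "tz": 0.18, "wx": 0, "wy": 0, "wz": 0, "claw": 0}, {"tx": -0.83, "ty": -0.14, "tz": 0.18, "wx": 0, "wy": 0, "wz": 0, "claw": 0}, {"tx": -0.83, "ty": -0.14, "tz": 0.18, "wx": 0, "wy": 0, "wz": 0, "claw": 0}, {"tx": -0.83, "ty": -0.14, "tz": 0.18, "wx": 0, "wy": 0, "wz": 0, "claw": 0}, {"tx": -0.83, "ty": -0.14, "tz": 0.18, "wx": 0, "wy": 0, "wz": 0, "claw": 0}])

```text
clock: 3.6
eef_pos: [481.0, -377.7, 192.2]
tool_rot: [3.141, -0.002, 1.579]
force: [0.0, 0.9, -0.3]
width: 85.3
gripper_force: 0.0
```

```bash
cat > e.py <<'E'
from h import *
d=cam("wrist"); P,uv=cloud(d,np.ones((420,560),bool)); save(d,"w3")
near=(abs(P[:,0]-475)<80)&(abs(P[:,1]+380)<50)
k=P[near&(P[:,2]>78)&(P[:,2]<92)]
print("knob top",len(k),np.round(np.median(k,0),1),cv2.minEnclosingCircle(k[:,:2].astype(np.float32)))
a=P[near&(P[:,2]>31)&(P[:,2]<40)]
h=a[a[:,0]<469]; print("hub",len(h),np.round(np.r_[np.percentile(h,1,axis=0),np.percentile(h,99,axis=0)],1),cv2.minAreaRect(h[:,:2].astype(np.float32)))
b=a[(a[:,0]>472)&(a[:,0]<493)]
print("arm",[(x,np.round(np.percentile(b[abs(b[:,0]-x)<3][:,1],[3,97]),1)) for x in(475,482,490)])
E
python3 e.py
```

```text
knob top 751 [ 508.3 -381.9   84. ] ((508.6843566894531, -383.54345703125), 12.871877670288086)
hub 1796 [ 425.4 -404.    32.6  467.6 -366.2   37. ] ((446.71044921875, -385.1333923339844), (43.83586502075195, 38.566680908203125), 0.7293286323547363)
arm [(475, array([-392.1, -376.6])), (482, array([-392.3, -376.5])), (490, array([-390.8, -376.3]))]
```

View pics/w3.png

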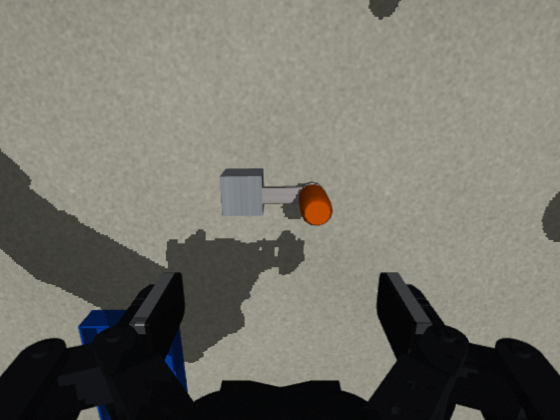

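The picture shows the crank hub at about (242,192), its arm, and the orange knob at (316,205). Nothing obstructs the approach, so I descend to grip the knob.

Emit:
jog_arm(plan=[{"tx": -0.019, "ty": 0.092, "tz": 0.15, "wx": 0, "wy": 0, "wz": 0, "claw": 0}, {"tx": -0.019, "ty": 0.092, "tz": 0.3, "wx": 0, "wy": 0, "wz": 0, "claw": 0}, {"tx": -0.019, "ty": 0.092, "tz": 0.4, "wx": 0, "wy": 0, "wz": 0, "claw": 0}, {"tx": -0.019, "ty": 0.092, "tz": 0.487, "wx": 0, "wy": 0, "wz": 0, "claw": 0}, {"tx": -0.019, "ty": 0.092, "tz": 0.487, "wx": 0, "wy": 0, "wz": 0, "claw": 0}, {"tx": -0.019, "ty": 0.092, "tz": 0.487, "wx": 0, "wy": 0, "wz": 0, "claw": 0}, {"tx": -0.019, "ty": 0.092, "tz": 0.487, "wx": 0, "wy": 0, "wz": 0, "claw": 0}])

```text
clock: 4.35
eef_pos: [508.7, -386.4, 48.3]
tool_rot: [3.139, 0.002, 1.576]
force: [-0.1, -0.3, 0.4]
width: 85.5
gripper_force: 0.0
```

Emit:
jog_arm(plan=[{"tx": 0, "ty": 0, "tz": 0, "wx": 0, "wy": 0, "wz": 0, "claw": 1}, {"tx": 0, "ty": 0, "tz": 0, "wx": 0, "wy": 0, "wz": 0, "claw": 1}, {"tx": 0, "ty": 0, "tz": 0, "wx": 0, "wy": 0, "wz": 0, "claw": 1}, {"tx": 0, "ty": 0, "tz": 0, "wx": 0, "wy": 0, "wz": 0, "claw": 1}, {"tx": 0, "ty": 0, "tz": 0, "wx": 0, "wy": 0, "wz": 0, "claw": 1}, {"tx": 0, "ty": 0, "tz": 0, "wx": 0, "wy": 0, "wz": 0, "claw": 1}, {"tx": 0, "ty": 0, "tz": 0, "wx": 0, "wy": 0, "wz": 0, "claw": 1}, {"tx": 0, "ty": 0, "tz": 0, "wx": 0, "wy": 0, "wz": 0, "claw": 1}, {"tx": 0, "ty": 0, "tz": 0, "wx": 0, "wy": 0, "wz": 0, "claw": 1}, {"tx": 0, "ty": 0, "tz": 0, "wx": 0, "wy": 0, "wz": 0, "claw": 1}])

```text
clock: 5.35
eef_pos: [507.6, -386.6, 46.6]
tool_rot: [3.14, 0.001, 1.575]
force: [1.4, -0.3, 5.5]
width: 24.4
gripper_force: 58.7
```

Emit:
jog_arm(plan=[{"tx": 0, "ty": 0, "tz": -0.05, "wx": 0, "wy": 0, "wz": 0, "claw": 1}, {"tx": 0, "ty": 0, "tz": -0.15, "wx": 0, "wy": 0, "wz": 0, "claw": 1}, {"tx": 0, "ty": 0, "tz": -0.25, "wx": 0, "wy": 0, "wz": 0, "claw": 1}, {"tx": 0, "ty": 0, "tz": -0.35, "wx": 0, "wy": 0, "wz": 0, "claw": 1}, {"tx": 0, "ty": 0, "tz": -0.45, "wx": 0, "wy": 0, "wz": 0, "claw": 1}, {"tx": 0, "ty": 0, "tz": -0.55, "wx": 0, "wy": 0, "wz": 0, "claw": 1}, {"tx": 0, "ty": 0, "tz": -0.6, "wx": 0, "wy": 0, "wz": 0, "claw": 1}, {"tx": 0, "ty": 0, "tz": -0.6, "wx": 0, "wy": 0, "wz": 0, "claw": 1}])

```text
clock: 6.15
eef_pos: [507.3, -387.4, 228.8]
tool_rot: [3.139, 0.003, 1.574]
force: [-0.0, -0.0, -2.6]
width: 24.3
gripper_force: 59.2
```

```bash
cat > f.py <<'E'
# crank pose in the gripper: plane of the hub/arm top and its position relative to TCP
from h import *
import sys
n=sys.argv[1]; d=cam("wrist"); save(d,n); p,r,s=pose(); P,uv=cloud(d,np.ones((420,560),bool))
Q=r.inv().apply(P-p)          # tool frame; y along fingers, z down
m=(Q[:,1]<-20)&(Q[:,1]>-100)&(abs(Q[:,0])<35)&(Q[:,2]>-5)&(Q[:,2]<35); a=Q[m]
h=a[a[:,1]<-40]; c,*_=np.linalg.lstsq(np.c_[h[:,:2],np.ones(len(h))],h[:,2],rcond=None)
z=np.c_[h[:,:2],np.ones(len(h))]@c; g=h[abs(z-h[:,2])<4]
c,*_=np.linalg.lstsq(np.c_[g[:,:2],np.ones(len(g))],g[:,2],rcond=None)
print(p,s["tool_rot"]); print("slopes x,y",np.round(c,3),len(g))
print("hub tool frame",np.round(np.r_[np.percentile(g,1,axis=0),np.percentile(g,99,axis=0)],1),cv2.minAreaRect(g[:,:2].astype(np.float32)))
w=r.apply(g)+p; print("world z",np.round(np.median(w[:,2]),1)); print(cv2.minAreaRect(w[:,:2].astype(np.float32)))
E
python3 f.py w4
```

```text
[ 506.67411879 -386.5569688   226.95111426] [3.14105890e+00 5.64883047e-04 1.57431930e+00]
slopes x,y [ 0.112  0.019 11.878] 4759
hub tool frame [-18.2 -84.4   8.6  19.8 -40.9  18.9] ((0.6306190490722656, -62.40217590332031), (45.04142379760742, 39.054561614990234), 89.08203125)
world z 216.9
((444.2771911621094, -386.1536560058594), (45.04049301147461, 39.04970169067383), 1.1138173341751099)
```

View pics/w4.png

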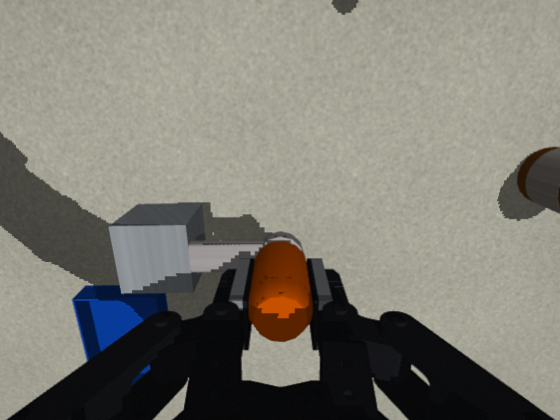

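Emit:
jog_arm(plan=[{"tx": 0.04, "ty": 0.01, "tz": 0, "wx": 0, "wy": 0, "wz": 0, "claw": 1}, {"tx": 0.12, "ty": 0.03, "tz": 0, "wx": 0, "wy": 0, "wz": 0, "claw": 1}, {"tx": 0.22, "ty": 0.06, "tz": 0, "wx": 0, "wy": 0, "wz": 0, "claw": 1}, {"tx": 0.32, "ty": 0.09, "tz": 0, "wx": 0, "wy": 0, "wz": 0, "claw": 1}, {"tx": 0.42, "ty": 0.12, "tz": 0, "wx": 0, "wy": 0, "wz": 0, "claw": 1}, {"tx": 0.52, "ty": 0.15, "tz": 0, "wx": 0, "wy": 0, "wz": 0, "claw": 1}, {"tx": 0.62, "ty": 0.18, "tz": 0, "wx": 0, "wy": 0, "wz": 0, "claw": 1}, {"tx": 0.72, "ty": 0.21, "tz": 0, "wx": 0, "wy": 0, "wz": 0, "claw": 1}, {"tx": 0.79, "ty": 0.22, "tz": 0, "wx": 0, "wy": 0, "wz": 0, "claw": 1}, {"tx": 0.83, "ty": 0.22, "tz": 0, "wx": 0, "wy": 0, "wz": 0, "claw": 1}])

```text
clock: 7.2
eef_pos: [571.5, -133.0, 224.4]
tool_rot: [-3.138, -0.002, 1.579]
force: [-0.8, -0.7, -1.8]
width: 24.1
gripper_force: 59.2
```

Emit:
jog_arm(plan=[{"tx": 0.04, "ty": 0.01, "tz": 0, "wx": 0, "wy": 0, "wz": 0.01, "claw": 1}, {"tx": 0.12, "ty": 0.03, "tz": 0, "wx": 0, "wy": 0, "wz": 0.02, "claw": 1}, {"tx": 0.22, "ty": 0.06, "tz": 0, "wx": 0, "wy": 0, "wz": 0.03, "claw": 1}, {"tx": 0.32, "ty": 0.09, "tz": 0, "wx": 0, "wy": 0, "wz": 0.04, "claw": 1}, {"tx": 0.42, "ty": 0.12, "tz": 0, "wx": 0, "wy": 0, "wz": 0.04, "claw": 1}, {"tx": 0.52, "ty": 0.15, "tz": 0, "wx": 0, "wy": 0, "wz": 0.04, "claw": 1}, {"tx": 0.62, "ty": 0.18, "tz": 0, "wx": 0, "wy": 0, "wz": 0.04, "claw": 1}, {"tx": 0.72, "ty": 0.21, "tz": 0, "wx": 0, "wy": 0, "wz": 0.04, "claw": 1}, {"tx": 0.79, "ty": 0.22, "tz": 0, "wx": 0, "wy": 0, "wz": 0.04, "claw": 1}, {"tx": 0.83, "ty": 0.22, "tz": 0, "wx": 0, "wy": 0, "wz": 0.04, "claw": 1}, {"tx": 0.83, "ty": 0.22, "tz": 0, "wx": 0, "wy": 0, "wz": 0.04, "claw": 1}, {"tx": 0.83, "ty": 0.22, "tz": 0, "wx": 0, "wy": 0, "wz": 0.04, "claw": 1}])

```text
clock: 8.4
eef_pos: [636.5, 110.2, 225.8]
tool_rot: [-3.141, 0.002, 1.51]
force: [0.1, -1.3, -2.0]
width: 24.4
gripper_force: 59.2
```

```bash
cat >> f.py <<'E'
# robust: only the top face (upward plane by RANSAC) and hub outline
best=None; rng=np.random.default_rng(0)
for _ in range(400):
    t=h[rng.choice(len(h),3,False)]; nn=np.cross(t[1]-t[0],t[2]-t[0]); l=np.linalg.norm(nn)
    if l<50: continue
    nn/=l; 
    if abs(nn[2])<.9: continue
    k=abs((h-t[0])@nn)<1.2
    if best is None or k.sum()>best.sum(): best=k
g=h[best]; nn=np.linalg.svd(g-g.mean(0),full_matrices=False)[2][2]; nn*=np.sign(nn[2])
print("normal tool",np.round(nn,3),len(g)); w=r.apply(g)+p
hb=g[g[:,1]<-50]; far=np.percentile(hb[:,1],1); print("far edge",far,"x edges",np.percentile(hb[:,0],[1,99]),"z",np.median(w[:,2]))
print(cv2.minAreaRect((r.apply(hb)+p)[:,:2].astype(np.float32)))
d=cam("side"); save(d,n+"s")
E
python3 f.py w5
```

```text
[636.71801802 109.64566029 226.07279648] [-3.14107302e+00  1.79807038e-03  1.50937060e+00]
slopes x,y [ 0.087  0.014 13.26 ] 5155
hub tool frame [-17.7 -85.4  10.6  20.5 -40.9  20. ] ((1.1978511810302734, -63.045501708984375), (46.38935470581055, 39.12488555908203), 88.16233825683594)
world z 214.1
((573.8560791015625, 114.6832275390625), (39.113258361816406, 46.39167022705078), 88.31902313232422)
normal tool [0.001 0.001 1.   ] 5331
far edge -85.43189393933824 x edges [-17.72738343  20.09094866] z 214.26794432333267
((568.8318481445312, 114.7471694946289), (39.29125213623047, 36.345951080322266), 87.17144775390625)
```

Emit:
jog_arm(plan=[{"tx": 0.005, "ty": 0.011, "tz": 0.03, "wx": 0, "wy": 0, "wz": 0, "claw": 1}, {"tx": 0.005, "ty": 0.011, "tz": 0.07, "wx": 0, "wy": 0, "wz": 0, "claw": 1}, {"tx": 0.005, "ty": 0.011, "tz": 0.1, "wx": 0, "wy": 0, "wz": 0, "claw": 1}, {"tx": 0.005, "ty": 0.011, "tz": 0.12, "wx": 0, "wy": 0, "wz": 0, "claw": 1}, {"tx": 0.005, "ty": 0.011, "tz": 0.14, "wx": 0, "wy": 0, "wz": 0, "claw": 1}, {"tx": 0.005, "ty": 0.011, "tz": 0.16, "wx": 0, "wy": 0, "wz": 0, "claw": 1}, {"tx": 0.005, "ty": 0.011, "tz": 0.175, "wx": 0, "wy": 0, "wz": 0, "claw": 1}, {"tx": 0.005, "ty": 0.011, "tz": 0.175, "wx": 0, "wy": 0, "wz": 0, "claw": 1}, {"tx": 0.005, "ty": 0.011, "tz": 0.175, "wx": 0, "wy": 0, "wz": 0, "claw": 1}])

```text
clock: 9.4
eef_pos: [640.6, 113.4, 173.8]
tool_rot: [3.141, -0.0, 1.512]
force: [0.3, 0.1, -2.0]
width: 24.4
gripper_force: 59.2
```

Emit:
jog_arm(plan=[{"tx": 0, "ty": 0, "tz": 0.015, "wx": 0, "wy": 0, "wz": 0, "claw": 1}, {"tx": 0, "ty": 0, "tz": 0.03, "wx": 0, "wy": 0, "wz": 0, "claw": 1}, {"tx": 0, "ty": 0, "tz": 0.045, "wx": 0, "wy": 0, "wz": 0, "claw": 1}, {"tx": 0, "ty": 0, "tz": 0.055, "wx": 0, "wy": 0, "wz": 0, "claw": 1}, {"tx": 0, "ty": 0, "tz": 0.062, "wx": 0, "wy": 0, "wz": 0, "claw": 1}, {"tx": 0, "ty": 0, "tz": 0.062, "wx": 0, "wy": 0, "wz": 0, "claw": 1}])

```text
clock: 10.0
eef_pos: [640.3, 113.3, 154.9]
tool_rot: [-3.141, 0.0, 1.512]
force: [-0.4, -1.0, -0.4]
width: 24.4
gripper_force: 59.2
```

```bash
python3 f.py w6; python3 -c "
import cv2;a=cv2.imread('pics/w6.png');b=cv2.imread('pics/w6s.png')
b=b[210:350,100:290]
cv2.imwrite('pics/w6c.png',cv2.hconcat([cv2.resize(a,(400,300)),cv2.resize(b,(400,300))]))"
```

```text
[640.27863872 113.32077779 154.98851138] [-3.14108930e+00  7.95104131e-05  1.51176779e+00]
slopes x,y [ 0.09   0.017 13.328] 5034
hub tool frame [-19.2 -85.1  10.4  19.2 -40.9  19.9] ((-0.20026779174804688, -62.87403106689453), (46.34067153930664, 39.17327117919922), 87.763427734375)
world z 143.3
((577.4946899414062, 116.82930755615234), (39.17293930053711, 46.33855438232422), 88.85443115234375)
normal tool [-0.003  0.001  1.   ] 5292
far edge -85.12871503403257 x edges [-19.2239642  18.6034153] z 143.45953995217496
((572.665771484375, 116.81735229492188), (39.00673294067383, 36.488502502441406), 88.70194244384766)
```

View pics/w6c.png

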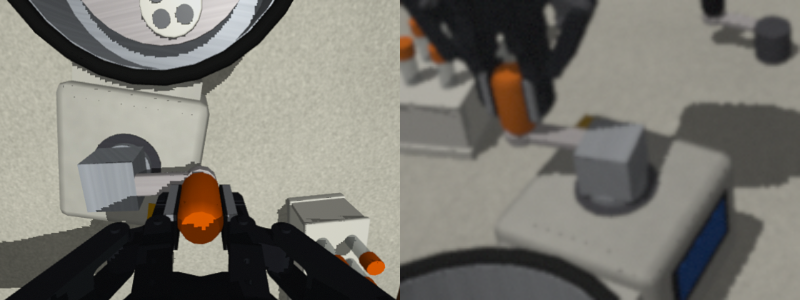

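The crank is home: hub top at z 143.4 against 144 nominal, and level. Now I work out the circle in tool axes.

```bash
cat > t.py <<'E'
import numpy as np,sys
a0,th0,th1,n,yaw=[float(x) for x in sys.argv[1:6]]
f=lambda t:65*np.array([np.cos(np.radians(a0-t)),np.sin(np.radians(a0-t))])
X=np.array([np.cos(yaw),np.sin(yaw)]);Y=np.array([np.sin(yaw),-np.cos(yaw)])
for t in np.linspace(th0,th1,int(n)+1)[1:]:
    d=(f(t)-f(th0))/300; print(round(t,1),round(d@X,3),round(d@Y,3))
E
python3 t.py -1.5 0 90 10 1.512
```

```text
9.0 -0.034 -0.002
18.0 -0.067 -0.008
27.0 -0.099 -0.02
36.0 -0.129 -0.037
45.0 -0.155 -0.058
54.0 -0.178 -0.084
63.0 -0.197 -0.112
72.0 -0.211 -0.143
81.0 -0.22 -0.176
90.0 -0.224 -0.209
```

Emit:
jog_arm(plan=[{"tx": 0, "ty": 0, "tz": 0, "wx": 0, "wy": 0, "wz": 0, "claw": 1}, {"tx": -0.034, "ty": -0.002, "tz": 0, "wx": 0, "wy": 0, "wz": 0, "claw": 1}, {"tx": -0.067, "ty": -0.008, "tz": 0, "wx": 0, "wy": 0, "wz": 0, "claw": 1}, {"tx": -0.099, "ty": -0.02, "tz": 0, "wx": 0, "wy": 0, "wz": 0, "claw": 1}, {"tx": -0.129, "ty": -0.037, "tz": 0, "wx": 0, "wy": 0, "wz": 0, "claw": 1}, {"tx": -0.155, "ty": -0.058, "tz": 0, "wx": 0, "wy": 0, "wz": 0, "claw": 1}, {"tx": -0.178, "ty": -0.084, "tz": 0, "wx": 0, "wy": 0, "wz": 0, "claw": 1}, {"tx": -0.197, "ty": -0.112, "tz": 0, "wx": 0, "wy": 0, "wz": 0, "claw": 1}, {"tx": -0.211, "ty": -0.143, "tz": 0, "wx": 0, "wy": 0, "wz": 0, "claw": 1}, {"tx": -0.22, "ty": -0.176, "tz": 0, "wx": 0, "wy": 0, "wz": 0, "claw": 1}, {"tx": -0.224, "ty": -0.209, "tz": 0, "wx": 0, "wy": 0, "wz": 0, "claw": 1}])

```text
clock: 11.2
eef_pos: [573.1, 48.5, 155.4]
tool_rot: [3.141, 0.001, 1.511]
force: [2.2, -3.5, 0.4]
width: 24.3
gripper_force: 59.4
```

```bash
cat > g.py <<'E'
from h import *
import sys
d=cam("wrist"); save(d,sys.argv[1]); p,r,s=pose(); P,uv=cloud(d,np.ones((420,560),bool))
c=np.array([574.5,116.5]); 
m=(P[:,2]>141)&(P[:,2]<150)&(np.hypot(*(P[:,:2]-c).T)<32); g=P[m]
print(p,s["tool_rot"],s["force"],s["width"],s["qpos"]); print("hub",len(g),np.round(np.r_[np.percentile(g,1,axis=0),np.percentile(g,50,axis=0),np.percentile(g,99,axis=0)],1),cv2.minAreaRect(g[:,:2].astype(np.float32)) if len(g)>4 else 0)
E
python3 g.py w7; python3 t.py -1.5 90 198 12 1.512
```

```text
[570.8506848   48.63423884 155.20346557] [-3.13873024e+00  1.26217299e-03  1.51095360e+00] [-0.88984776 -5.17849114  2.39465235] 24.46084060289077 [-0.37000867  0.64348003  0.37059349  1.81755692 -0.3253588   0.74379757
  0.1155222 ]
hub 8323 [555.6  86.  142.  574.1 114.7 143.5 592.8 134.4 145. ] ((573.9290161132812, 109.68147277832031), (50.281288146972656, 38.08390426635742), 88.22782135009766)
99.0 0.002 -0.034
108.0 0.008 -0.067
117.0 0.02 -0.099
126.0 0.037 -0.129
135.0 0.058 -0.155
144.0 0.084 -0.178
153.0 0.112 -0.197
162.0 0.143 -0.211
171.0 0.176 -0.22
180.0 0.209 -0.224
189.0 0.243 -0.222
198.0 0.277 -0.215
```

View pics/w7.png

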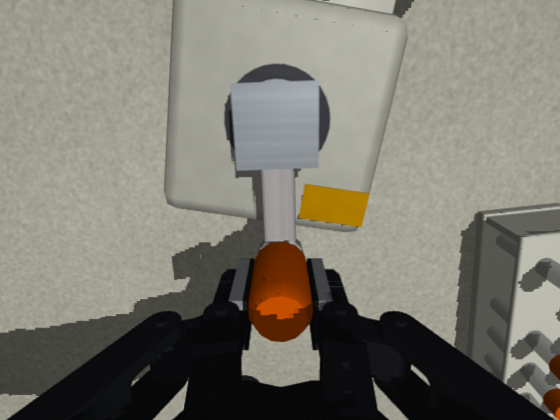

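The crank turned a quarter, with the hub still square on the collar and side forces of about 5 N. I'll carry on in half turns.

```bash
python3 t.py -1.5 90 270 12 1.512;python3 t.py -1.5 270 450 12 1.512
```

```text
105.0 0.006 -0.056
120.0 0.025 -0.109
135.0 0.058 -0.155
150.0 0.102 -0.191
165.0 0.154 -0.214
180.0 0.209 -0.224
195.0 0.266 -0.218
210.0 0.319 -0.198
225.0 0.365 -0.165
240.0 0.401 -0.121
255.0 0.424 -0.07
270.0 0.433 -0.014
285.0 -0.006 0.056
300.0 -0.025 0.109
315.0 -0.058 0.155
330.0 -0.102 0.191
345.0 -0.154 0.214
360.0 -0.209 0.224
375.0 -0.266 0.218
390.0 -0.319 0.198
405.0 -0.365 0.165
420.0 -0.401 0.121
435.0 -0.424 0.07
450.0 -0.433 0.014
```

Emit:
jog_arm(plan=[{"tx": 0.006, "ty": -0.056, "tz": 0, "wx": 0, "wy": 0, "wz": 0, "claw": 1}, {"tx": 0.025, "ty": -0.109, "tz": 0, "wx": 0, "wy": 0, "wz": 0, "claw": 1}, {"tx": 0.058, "ty": -0.155, "tz": 0, "wx": 0, "wy": 0, "wz": 0, "claw": 1}, {"tx": 0.102, "ty": -0.191, "tz": 0, "wx": 0, "wy": 0, "wz": 0, "claw": 1}, {"tx": 0.154, "ty": -0.214, "tz": 0, "wx": 0, "wy": 0, "wz": 0, "claw": 1}, {"tx": 0.209, "ty": -0.224, "tz": 0, "wx": 0, "wy": 0, "wz": 0, "claw": 1}, {"tx": 0.266, "ty": -0.218, "tz": 0, "wx": 0, "wy": 0, "wz": 0, "claw": 1}, {"tx": 0.319, "ty": -0.198, "tz": 0, "wx": 0, "wy": 0, "wz": 0, "claw": 1}, {"tx": 0.365, "ty": -0.165, "tz": 0, "wx": 0, "wy": 0, "wz": 0, "claw": 1}, {"tx": 0.401, "ty": -0.121, "tz": 0, "wx": 0, "wy": 0, "wz": 0, "claw": 1}, {"tx": 0.424, "ty": -0.07, "tz": 0, "wx": 0, "wy": 0, "wz": 0, "claw": 1}, {"tx": 0.433, "ty": -0.014, "tz": 0, "wx": 0, "wy": 0, "wz": 0, "claw": 1}])

```text
clock: 12.45
eef_pos: [574.8, 178.9, 154.4]
tool_rot: [-3.135, 0.003, 1.513]
force: [-1.5, -6.7, 2.9]
width: 24.2
gripper_force: 60.2
```

Run:
```python
from h import *
p,r,s=pose();print(p,s["tool_rot"],s["force"],s["torque"],s["width"],s["qpos"])
d=cam("top"); P,uv=cloud(d,np.ones((420,560),bool))
m=(P[:,2]>136)&(P[:,2]<152)&(np.hypot(P[:,0]-574.5,P[:,1]-116.5)<32);g=P[m];print(len(g),np.round(np.percentile(g,[2,50,98],axis=0),1).tolist() if len(g) else 0)
```

```text
[574.81312109 178.85782645 154.37565815] [-3.13538894  0.00318552  1.51276729] [-1.46262963 -6.6961727   2.87479165] [-1.60161401  0.46117999 -0.01400629] 24.1859772861317 [-0.58648626  0.68534012  0.38826565  1.73289936 -0.34005755  0.79752488
 -0.09387327]
650 [[557.4, 97.9, 138.6], [575.3, 118.5, 144.3], [593.4, 145.9, 146.8]]
```

Emit:
jog_arm(plan=[{"tx": -0.006, "ty": 0.056, "tz": 0, "wx": 0, "wy": 0, "wz": 0, "claw": 1}, {"tx": -0.025, "ty": 0.109, "tz": 0, "wx": 0, "wy": 0, "wz": 0, "claw": 1}, {"tx": -0.058, "ty": 0.155, "tz": 0, "wx": 0, "wy": 0, "wz": 0, "claw": 1}, {"tx": -0.102, "ty": 0.191, "tz": 0, "wx": 0, "wy": 0, "wz": 0, "claw": 1}, {"tx": -0.154, "ty": 0.214, "tz": 0, "wx": 0, "wy": 0, "wz": 0, "claw": 1}, {"tx": -0.209, "ty": 0.224, "tz": 0, "wx": 0, "wy": 0, "wz": 0, "claw": 1}, {"tx": -0.266, "ty": 0.218, "tz": 0, "wx": 0, "wy": 0, "wz": 0, "claw": 1}, {"tx": -0.319, "ty": 0.198, "tz": 0, "wx": 0, "wy": 0, "wz": 0, "claw": 1}, {"tx": -0.365, "ty": 0.165, "tz": 0, "wx": 0, "wy": 0, "wz": 0, "claw": 1}, {"tx": -0.401, "ty": 0.121, "tz": 0, "wx": 0, "wy": 0, "wz": 0, "claw": 1}, {"tx": -0.424, "ty": 0.07, "tz": 0, "wx": 0, "wy": 0, "wz": 0, "claw": 1}, {"tx": -0.433, "ty": 0.014, "tz": 0, "wx": 0, "wy": 0, "wz": 0, "claw": 1}])

```text
clock: 13.7
eef_pos: [574.2, 48.0, 155.4]
tool_rot: [3.138, 0.001, 1.51]
force: [2.6, 3.7, -4.2]
width: 24.5
gripper_force: 59.7
```

```bash
python3 g.py w8
```

```text
[570.61508661  48.19787007 155.17230771] [-3.14025374e+00  3.39969899e-04  1.51011206e+00] [-2.72328251 -0.25222767 -0.36891457] 24.376495742781437 [-0.36950219  0.64257634  0.37117022  1.81992786 -0.32754615  0.74109766
  0.11777699]
hub 8305 [555.5  86.1 142.1 574.  114.6 143.6 592.6 134.2 145.1] ((574.0348510742188, 109.59634399414062), (50.08423614501953, 38.294925689697266), 89.69171905517578)
```

The hub is still home after 1¼ turns. One more full turn remains.

Emit:
jog_arm(plan=[{"tx": 0.006, "ty": -0.056, "tz": 0, "wx": 0, "wy": 0, "wz": 0, "claw": 1}, {"tx": 0.025, "ty": -0.109, "tz": 0, "wx": 0, "wy": 0, "wz": 0, "claw": 1}, {"tx": 0.058, "ty": -0.155, "tz": 0, "wx": 0, "wy": 0, "wz": 0, "claw": 1}, {"tx": 0.102, "ty": -0.191, "tz": 0, "wx": 0, "wy": 0, "wz": 0, "claw": 1}, {"tx": 0.154, "ty": -0.214, "tz": 0, "wx": 0, "wy": 0, "wz": 0, "claw": 1}, {"tx": 0.209, "ty": -0.224, "tz": 0, "wx": 0, "wy": 0, "wz": 0, "claw": 1}, {"tx": 0.266, "ty": -0.218, "tz": 0, "wx": 0, "wy": 0, "wz": 0, "claw": 1}, {"tx": 0.319, "ty": -0.198, "tz": 0, "wx": 0, "wy": 0, "wz": 0, "claw": 1}, {"tx": 0.365, "ty": -0.165, "tz": 0, "wx": 0, "wy": 0, "wz": 0, "claw": 1}, {"tx": 0.401, "ty": -0.121, "tz": 0, "wx": 0, "wy": 0, "wz": 0, "claw": 1}, {"tx": 0.424, "ty": -0.07, "tz": 0, "wx": 0, "wy": 0, "wz": 0, "claw": 1}, {"tx": 0.433, "ty": -0.014, "tz": 0, "wx": 0, "wy": 0, "wz": 0, "claw": 1}])

```text
clock: 14.95
eef_pos: [577.3, 178.7, 154.5]
tool_rot: [-3.139, 0.003, 1.512]
force: [-2.9, -6.2, -0.7]
width: 24.5
gripper_force: 60.1
```

Emit:
jog_arm(plan=[{"tx": -0.006, "ty": 0.056, "tz": 0, "wx": 0, "wy": 0, "wz": 0, "claw": 1}, {"tx": -0.025, "ty": 0.109, "tz": 0, "wx": 0, "wy": 0, "wz": 0, "claw": 1}, {"tx": -0.058, "ty": 0.155, "tz": 0, "wx": 0, "wy": 0, "wz": 0, "claw": 1}, {"tx": -0.102, "ty": 0.191, "tz": 0, "wx": 0, "wy": 0, "wz": 0, "claw": 1}, {"tx": -0.154, "ty": 0.214, "tz": 0, "wx": 0, "wy": 0, "wz": 0, "claw": 1}, {"tx": -0.209, "ty": 0.224, "tz": 0, "wx": 0, "wy": 0, "wz": 0, "claw": 1}, {"tx": -0.266, "ty": 0.218, "tz": 0, "wx": 0, "wy": 0, "wz": 0, "claw": 1}, {"tx": -0.319, "ty": 0.198, "tz": 0, "wx": 0, "wy": 0, "wz": 0, "claw": 1}, {"tx": -0.365, "ty": 0.165, "tz": 0, "wx": 0, "wy": 0, "wz": 0, "claw": 1}, {"tx": -0.401, "ty": 0.121, "tz": 0, "wx": 0, "wy": 0, "wz": 0, "claw": 1}, {"tx": -0.424, "ty": 0.07, "tz": 0, "wx": 0, "wy": 0, "wz": 0, "claw": 1}, {"tx": -0.433, "ty": 0.014, "tz": 0, "wx": 0, "wy": 0, "wz": 0, "claw": 1}])

```text
clock: 16.15
eef_pos: [575.1, 48.1, 155.6]
tool_rot: [3.136, 0.001, 1.51]
force: [3.2, 3.5, -5.6]
width: 24.5
gripper_force: 59.6
```

```bash
python3 g.py w9
```

```text
[571.40169373  48.28806673 155.40759533] [3.14127079e+00 3.33145075e-04 1.51030296e+00] [-2.2177821  -0.19287611 -3.22811924] 24.50752138375445 [-0.37053806  0.64272823  0.37265617  1.81916576 -0.32882105  0.7405057
  0.11889707]
hub 8296 [555.4  86.1 142.2 574.1 114.6 143.7 592.6 134.3 145.2] ((573.9052124023438, 109.57699584960938), (38.305259704589844, 50.126197814941406), 0.03103065863251686)
```

Emit:
jog_arm(plan=[{"tx": 0, "ty": 0, "tz": 0, "wx": 0, "wy": 0, "wz": 0, "claw": 0}, {"tx": 0, "ty": 0, "tz": 0, "wx": 0, "wy": 0, "wz": 0, "claw": 0}, {"tx": 0, "ty": 0, "tz": 0, "wx": 0, "wy": 0, "wz": 0, "claw": 0}, {"tx": 0, "ty": 0, "tz": 0, "wx": 0, "wy": 0, "wz": 0, "claw": 0}, {"tx": 0, "ty": 0, "tz": 0, "wx": 0, "wy": 0, "wz": 0, "claw": 0}, {"tx": 0, "ty": 0, "tz": 0, "wx": 0, "wy": 0, "wz": 0, "claw": 0}, {"tx": 0, "ty": 0, "tz": -0.05, "wx": 0, "wy": 0, "wz": 0, "claw": 0}, {"tx": 0, "ty": 0, "tz": -0.15, "wx": 0, "wy": 0, "wz": 0, "claw": 0}, {"tx": 0, "ty": 0, "tz": -0.3, "wx": 0, "wy": 0, "wz": 0, "claw": 0}, {"tx": 0, "ty": 0, "tz": -0.4, "wx": 0, "wy": 0, "wz": 0, "claw": 0}, {"tx": 0, "ty": 0, "tz": -0.4, "wx": 0, "wy": 0, "wz": 0, "claw": 0}, {"tx": 0, "ty": 0, "tz": -0.4, "wx": 0, "wy": 0, "wz": 0, "claw": 0}])

```text
clock: 17.4
eef_pos: [574.0, 50.2, 275.4]
tool_rot: [3.141, -0.0, 1.512]
force: [-0.6, 0.1, -0.3]
width: 85.3
gripper_force: 0.0
```

```bash
python3 g.py w10
```

```text
[573.29191629  50.18801233 274.361736  ] [-3.14023723e+00 -4.97377371e-05  1.51206322e+00] [-0.12897503 -0.4038502   0.6303277 ] 85.51486854135074 [-0.42170388  0.50648708  0.44272705  1.68412357 -0.24840967  1.00833927
  0.04731823]
hub 2697 [555.8  85.9 141.7 574.3 114.  143.4 592.9 134.2 145.1] ((574.0172729492188, 109.59815979003906), (49.96200180053711, 37.746009826660156), 88.12438201904297)
```

View pics/w10.png

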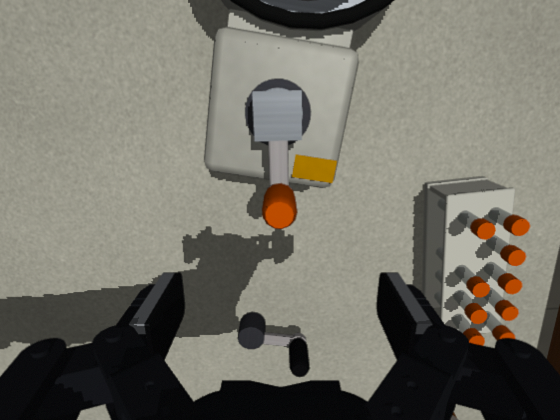

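The crank sits home on the shaft with its hub at about (277,115) and knob at (280,207). The gripper is clear, and the black crank stands at (270,335), upright. I'm handing the job in.

```bash
python3 -c "
from cell import ctrl
print(ctrl.finish_job())"
```

```text
the job is handed in; nothing more can be done
None
```

I seated the orange-knob crank fully on the square shaft, wound it 2¼ turns clockwise, let go of it and handed the job in; the black crank was not touched, and no verdict came back.

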